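Press the sprung leg of a cupboard insert shelf to its mark and lock it

TASK

The insert shelf has to go back into the cupboard: three of its four sprung corner legs are already pressed down and locked, and the fourth still stands up too long with its cam lever swung out. Take that leg from above, press it straight down until its middle ring is level with the mouth of the lock, and while you hold it there turn your hand about the leg so that a finger pushes the upright wing of the lever round until the lever is fully home. Finish still gripping the leg with the ring at the mouth and the lever home - do not let go - and leave the jars, crockery and other things on the worktop where they are.

Things in the scene. Friction and masses are not known exactly. Their poses are not given: they have to be found in the camera images.
- shelf: insert shelf, fixed on the worktop: slatted board (top 72 mm up) between four white corner tubes at (+-80, +-130) mm, each ending in a lock (41 mm wide) with a grey cam ring (138 to 150 mm up) out of which a round leg slides. Origin: centre of its footprint; x short side, y long side. Leg to set: at (-80, +130). The other three are locked, tops 202 mm up, their wings along the long side, inwards
- leg: round aluminium leg to be set: tube 22 mm across, black rubber cap on top (31 mm across, 11 mm thick), three dark rings 18 mm apart. Origin: on its axis at the middle ring; z up. Cap's underside 41 mm, top 52 mm above the origin; 60 mm free tube below the cap at the start. Slides up and down and turns freely with the hand; a spring pushes it up, 6 N fully out, 9 N at the mark
- leg_top (a point): centre of the top of the rubber cap of that leg
- mouth (a point): centre of the mouth of that leg's lock: on the leg's axis at the top face of the cam ring, 150 mm above the worktop. The middle ring belongs here
- leg_slide (a joint): height of the middle ring above the mouth, m: 0.045 fully out (where the spring puts it at the start), 0 with the middle ring level with the mouth, down to -0.025 fully in
- lever (a joint): turn of that leg's cam lever about the leg's axis, rad, counter-clockwise seen from above: 0 swung fully out, 1.047 fully home against its stop. Starts at 0 to 0.2, turns stiffly (about 0.1 N m, up to 0.3 N m over the last third as the cam bites) and stays where it is left
- wing (a point): middle of the lever's upright wing: grey plate 6 mm thick (8 mm at its outer edge), radial, 20 to 53 mm from the leg's axis, top 28 mm above the mouth; this point: 35 mm out, 11 mm above the mouth. In the shelf's frame it points to 210 deg (x towards y) at lever 0, 270 deg (-y) home. Fingers gripping the leg with tips 3 to 8 mm above the mouth push it as they turn
- jar_a: amber spice jar, 42 mm across, 70 mm tall, standing on the slatted board; origin at its foot. Leave it
- jar_b: clear spice jar, 42 mm across, 62 mm tall, standing on the slatted board; origin at its foot. Leave it
- mug: white mug, 80 mm across, 95 mm tall, on the worktop to the left; origin at its foot. Leave it
- bowl: bowl, 140 mm across, 58 mm tall, on the worktop to the far left; origin at its foot. Leave it
- soap: washing-up liquid bottle, 60 mm across, 190 mm tall, on the worktop to the far right; origin at its foot. Leave it
- tumbler: glass tumbler, 68 mm across, 100 mm tall, on the worktop to the right; origin at its foot. Leave it
- spoon: wooden spoon, 240 mm long, lying on the worktop to the near right. Leave it

How it is judged:
On the way, in this order (a step that is already met when the one before it is completed fails the run):
1. the leg is gripped and held with its middle ring at the mouth, the lever still open (value of joint leg_slide between -0.004 and 0.004 m and contact force between the fingers and leg above 3 N and value of joint lever below 0.5 rad), for 0.2 s.
2. the lever is home while the leg is held at the mark (value of joint lever above 0.95 rad and value of joint leg_slide between -0.004 and 0.004 m and contact force between the fingers and leg above 3 N), for 0.2 s.
At the end, for the whole second after the job is handed in: The lever is home (0.95 rad or more), the middle ring stands within 4 mm of the mouth, and the fingers still grip the leg with more than 3 N (all of step 2); the arm keeps its last pose, push and grip.
It fails at once if the lever is turned while the leg is not gripped or is more than 6 mm off the mark (value of joint lever above 0.5 rad and (value of joint leg_slide above 0.006 m or value of joint leg_slide below -0.006 m or contact force between the fingers and leg below 0.5 N)).
It fails at once if a jar, the crockery, the bottle or the spoon is pushed away (distance of any of jar_a, jar_b from where it was at the start of the episode above 0.02 m or distance of any of mug, bowl, soap, tumbler, spoon from where it was at the start of the episode above 0.03 m).
It also fails if it takes over 42 s, if anything falls off the work surface, if the arm or the gripper's body presses on something with over 40 N, if the wrist force passes 120 N, or if a joint passes its speed limit or range.

ROBOT

A 6-joint arm with a two-finger parallel gripper is mounted at the origin on the work surface. World frame = base frame: x ahead of the robot, y to its left, z up, the work surface at z = 0. Lengths are in m, angles in rad, forces in N, time in s.
With the tool pointing down it reaches from about 0.35 to 0.975 m from the base axis. Payload 4.9 kg.
Tool frame: the origin (TCP) lies midway between the tips of the shut fingers; the grasp point (between the pads) lies 19 mm behind it; z points along the fingers, y is the line along which they close (so a half turn about z gives the same grasp; the last joint's range is limited). The gripper opens to 85 mm and grips with 20 to 120 N. Pads are 22 mm wide; open, the fingers measure 114 mm over their backs; the gripper's body (76 mm by 85 mm) begins 54 mm behind the grasp point. The pads swing forward as they close: fully open they stand 13 mm farther back than shut.
Start: joints at [-1.414, 0.053, 1.613, -0, 1.476, -0.119], TCP at [0.17, -0.601, 0.231] pointing down, gripper open.
Joint ranges: [-3.01, 3.01], [-1.01, 2.22], [0.06, 2.58], [-1.02, 4.17], [0.09, 2.62], [-3.14, 3.14]. Speed limits (rad/s): [2.57, 2.57, 3.14, 3.14, 3.14, 3.14].

INTERFACE

Orientations are given as a unit quaternion [w, x, y, z].
In Python, from plant import state, grab_frame, job_done, cut_out, place_of gives the robot as it stands.
- The arm moves only by the tool jog_arm, never from a script. Its argument "motion" is text: rows parted by semicolons, each of 7 numbers parted by spaces: the opening in per cent of the stroke, from 0 (shut) to 100 (fully open), then the shift along the tool's x, y, z as a fraction of full scale, then the turn, a rotation vector about the tool's x, y, z as a fraction of full scale. A call has exactly 5 rows; each row is the pose to reach, as a shift and turn from the pose commanded when the call began, along the tool's axes at that moment; what a row does not reach only later rows make up. Full scale, the value 1, is 50 cm for a shift and 1.5 rad for a turn. A row lasts 1/8 s, in which the tool goes at most 62.5 mm and 10.7 degrees, less where a joint would pass 70% of its speed; a pose out of reach is approached as far as the arm can. A call with a number of a shift or a turn outside -1 to 1 is refused whole. A call with a gripper value outside its range is refused whole. The fingers move at their own pace and stop on an object; the grip force is fixed at half the most. Time passes only in rows, so rows that repeat a pose let the fingers close, or fill a call up. It gives the time, the measured TCP pose, the force, the opening and the grip force at its end, in the units of the state.
- state(): the state, without advancing time (a new reading comes with each control period).
- grab_frame(name): name is "scene" or "top" or "wrist"; returns a dict with "color" (400x640x3 uint8, red, green, blue), "range_z" (400x640 float32, m along the optical axis (not along the pixel's ray), 0 where there is no reading), "intrinsics" (3x3 intrinsics, pixels), "world_from_camera" (4x4, takes a point from camera to world coordinates). Camera axes: x right, y up, looking along -z (the intrinsics and any distortion apply to the point x, -y, -z); pixel columns grow to the right and rows downward; lengths in m; the calibration is good to about 2 mm. The wrist camera is an equidistant fisheye: a pixel r from the principal point sees the ray r / f radians off the axis. A picture is of the moment at which its call begins.
- job_done(): hands the job in; it is judged then, once.
Trained networks look in the newest picture that a camera, given by its name, has taken for a name from the list of things; names that differ only in an ending like _2 or _b are one class to them, and where a whole thing is asked for, a point or a joint stands for the part that bears it (a point fixed in the world has none). Each returns a list of dicts, best first, with "p" (0 to 1); they miss things now and then, are a little off and sometimes report something else, mostly with a low value. They report only what shows in the picture. A call takes as long as a camera call.
- cut_out(camera, thing): "pixels" (400x640 bool, what is visible of it).
- place_of(camera, thing): "at" ([x, y, z] in m, in world coordinates, good to about 4 mm: a listed point, or the origin of a listed thing).
The state is a dict: "time": time; "joint_pos": joint angles; "joint_vel": joint speeds; "joint_efforts": joint torques, N m; "tool_pos": TCP position; "tool_rot": TCP orientation; "contact_force": force on the tool from outside, world axes, zero at the start; "ft_torque": the same for the moment, N m; "gripper_width": opening from 0.0 (shut) to 1.0 (fully open); "grasp_force": force on a finger pad.
Only numpy, scipy, OpenCV 4.12 (cv2) and the standard library are available. Lean on these libraries where they do the work, as an engineer would, in place of code of your own. Each camera call takes 0.05 s, during which the arm holds its last target. There are 200 camera calls.

## Working session

There is one attempt and no reset: what is moved stays moved. The work goes in short steps, Python scripts to look and compute and a tool call to move; the robot and the scene stay as the last step left them, time stands still between calls to the robot, and variables do not carry over. Pictures are saved under pics/ and viewed, at most 10 in all, crops included, and the job is handed in when it is done.

Besides the shell and the picture viewer there is one more tool, called after "Request:" by a JSON object that holds its "op" and its "data". jog_arm: Moves the arm, as the interface text tells. Shift numbers are shares of 50 cm and turn numbers shares of 1.5 rad, none past 1 either way. Its arguments: {"type":"object","properties":{"motion":{"type":"string"}},"required":["motion"]}

```bash
ls; mkdir -p pics; cat > h.py <<'E'
import numpy as np, cv2
from plant import state, grab_frame, job_done, cut_out, place_of
from scipy.spatial.transform import Rotation as R
def rot(q): return R.from_quat([q[1],q[2],q[3],q[0]])
def save(f,n): cv2.imwrite('pics/'+n+'.png',f['color'][:,:,::-1])
def cloud(f):
    K=f['intrinsics'];z=f['range_z'];v,u=np.indices(z.shape)
    p=np.stack([(u-K[0,2])/K[0,0]*z,-(v-K[1,2])/K[1,1]*z,-z],-1)
    T=f['world_from_camera'];return p@T[:3,:3].T+T[:3,3]
E
python3 - <<'E'
from h import *
s=state();print(s)
for c in('scene','top'):
    f=grab_frame(c);save(f,c+'0');print(c,f['intrinsics'].tolist(),np.round(f['world_from_camera'],3).tolist())
    P=cloud(f)
    for t in('leg','leg_top','mouth','wing','shelf','jar_a','soap','tumbler','mug'):
        print(c,t,[(round(d['p'],2),np.round(d['at'],3).tolist()) for d in place_of(c,t)[:3]])
E
```

```text
pics
{'time': 0.0, 'joint_pos': array([-1.41397891e+00,  5.33641902e-02,  1.61428501e+00, -1.72376808e-05,
        1.47600665e+00, -1.19012567e-01]), 'joint_vel': array([ 0.00025129,  0.00121764, -0.00029588, -0.0007791 ,  0.00111841,
        0.00108029]), 'joint_efforts': array([-2.53536375e-03, -3.93679297e+01, -3.70180464e+01, -3.03299221e-04,
        7.01511206e-03, -1.10681256e-05]), 'tool_pos': array([ 0.17010644, -0.60075962,  0.23006385]), 'tool_rot': array([-1.03125247e-03,  9.90504151e-01,  1.37478950e-01, -2.80763317e-05]), 'contact_force': array([ 0.10488322,  1.09577978, -0.59824251]), 'ft_torque': array([-0.02471277, -0.02136405,  0.00696832]), 'grasp_force': 0.0, 'gripper_width': 0.9992092175645441}
scene [[404.4326517627413, 0.0, 328.44531385505826], [0.0, 404.4326517627413, 203.3067559526288], [0.0, 0.0, 1.0]] [[-0.575, -0.504, 0.645, 1.218], [0.818, -0.333, 0.469, 0.469], [-0.022, 0.797, 0.603, 0.768], [0.0, 0.0, 0.0, 1.0]]
scene leg [(0.64, [0.486, -0.004, 0.194])]
scene leg_top [(0.81, [0.482, -0.006, 0.244])]
scene mouth [(0.65, [0.487, -0.005, 0.15])]
scene wing
[... 252 characters left out ...]
ug [(0.79, [0.474, 0.378, -0.002])]
top [[518.5264653353632, 0.0, 317.63405187546925], [0.0, 518.5264653353632, 196.19705203704467], [0.0, 0.0, 1.0]] [[0.01, 0.992, -0.126, 0.374], [-1.0, 0.013, 0.02, -0.003], [0.022, 0.126, 0.992, 1.64], [0.0, 0.0, 0.0, 1.0]]
top leg [(0.6, [0.484, -0.006, 0.198])]
top leg_top [(0.63, [0.488, -0.005, 0.248])]
top mouth [(0.9, [0.484, -0.007, 0.15])]
top wing [(0.6, [0.473, -0.036, 0.165])]
top shelf [(0.65, [0.617, -0.084, 0.0])]
top jar_a [(0.68, [0.686, -0.127, 0.074]), (0.53, [0.583, -0.06, 0.069]), (0.28, [0.639, -0.423, -0.003])]
top soap [(0.86, [0.638, -0.421, 0.0])]
top tumbler [(0.72, [0.508, -0.423, -0.001])]
top mug [(0.82, [0.473, 0.382, -0.0])]
```

```bash
python3 - <<'E'
import cv2,numpy as np
a=cv2.imread('pics/scene0.png');b=cv2.imread('pics/top0.png')
cv2.imwrite('pics/both.png',np.vstack([cv2.resize(a[60:340,120:520],(800,300*1)) if 0 else cv2.resize(a,(480,300)),cv2.resize(b,(480,300))]))
E
python3 - <<'E'
from h import *
s=state()
for c in('scene','top'):
    f=grab_frame(c);P=cloud(f)
    for t in('leg_top','wing'):
        m=cut_out(c,t)[0];q=P[m['pixels']];q=q[np.isfinite(q).all(1)]
        print(c,t,m['p'],len(q),np.median(q,0).round(3),q.min(0).round(3),q.max(0).round(3))
        if t=='leg_top':
            h=q[q[:,2]>q[:,2].max()-.012];print('cap',len(h),h[:,:2].min(0),h[:,:2].max(0),np.median(h,0))
        else:
            h=q[(q[:,2]>.165)&(q[:,2]<.185)]; print('wingtop',len(h),h.min(0).round(3),h.max(0).round(3),np.median(h,0).round(3)) if len(h) else 0
    for l in ('leg','shelf'):
        m=cut_out(c,l)[0]; print(l,m['p'],m['pixels'].sum())
E
```

```text
scene leg_top 0.85 325 [0.495 0.    0.208] [ 0.476 -0.016  0.151] [0.502 0.01  0.249]
cap 80 [ 0.47592615 -0.01613332] [0.50194411 0.01029346] [ 0.49273624 -0.00094194  0.24580615]
scene wing 0.46 163 [ 0.484 -0.005  0.149] [ 0.464 -0.05   0.137] [0.508 0.017 0.179]
wingtop 23 [ 0.464 -0.05   0.166] [ 0.478 -0.029  0.179] [ 0.471 -0.039  0.172]
leg 0.69 331
shelf 0.74 6848
top leg_top 0.59 97 [ 0.484 -0.009  0.247] [ 0.374 -0.022  0.16 ] [0.498 0.005 1.64 ]
cap 1 [ 0.37447482 -0.00271537] [ 0.37447482 -0.00271537] [ 0.37447482 -0.00271537  1.64022224]
top wing 0.48 87 [ 0.472 -0.015  0.151] [ 0.374 -0.049  0.138] [0.492 0.011 1.64 ]
wingtop 24 [ 0.462 -0.049  0.166] [ 0.476 -0.026  0.182] [ 0.469 -0.036  0.178]
leg 0.51 96
shelf 0.57 5077
```

View pics/both.png

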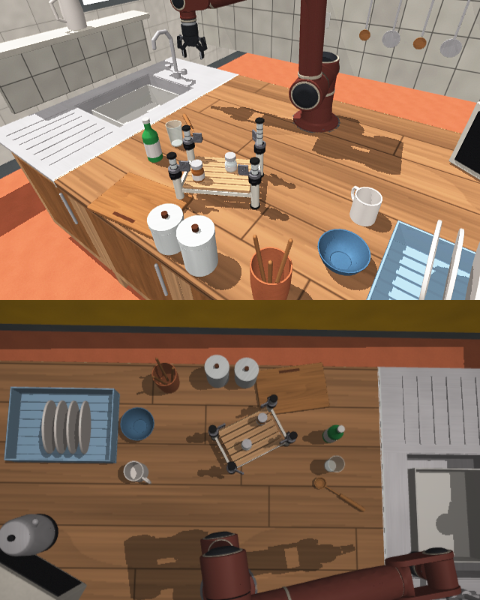

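```bash
cat >> h.py <<'E'
def plan(steps,base=None):
    "rows from pose (now, or base=(pos,psi)) to (pos,psi_deg of tool y), tool down"
    if base is None:
        s=state();p0=s['tool_pos'];R0=rot(s['tool_rot'])
    else: p0,R0=np.array(base[0]),down(base[1])
    for p,psi in steps:
        d=R0.inv().apply(np.array(p)-p0)/.5;w=(R0.inv()*down(psi)).as_rotvec()/1.5
        print('row',np.round(d,4),np.round(w,4))
def down(psi):
    a=np.radians(psi);y=np.array([np.cos(a),np.sin(a),0]);z=np.array([0,0,-1.]);return R.from_matrix(np.stack([np.cross(y,z),y,z],1))
E
python3 - <<'E'
from h import *
R0=rot(state()['tool_rot']);print(R0.as_matrix().round(3))
plan([((.17,-.601,.33),-74),((.27,-.4,.35),-40)])
b=((.27,-.4,.35),-40);plan([((.40,-.17,.35),-10)],b)
b=((.40,-.17,.35),-10);plan([((.46,-.006,.34),10)],b)
E
```

```text
[[ 0.962  0.272  0.   ]
 [ 0.272 -0.962 -0.   ]
 [-0.     0.    -1.   ]]
row [-1.000e-04 -8.000e-04 -1.974e-01] [ 0.      0.     -0.0023]
row [ 0.3018 -0.3332 -0.2374] [ 0.      0.     -0.3979]
row [ 0.5195 -0.0965  0.    ] [ 0.      0.     -0.3491]
row [0.3439 0.0612 0.02  ] [ 0.      0.     -0.2327]
```

Request:
{"op": "jog_arm", "data": {"motion": "100 0 0 -0.2 0 0 0; 100 0.3 -0.333 -0.24 0 0 -0.4; 100 0.3 -0.333 -0.24 0 0 -0.4; 100 0.3 -0.333 -0.24 0 0 -0.4; 100 0.3 -0.333 -0.24 0 0 -0.4"}}

```text
time: 2.12
tool_pos: [0.27, -0.3984, 0.3525]
tool_rot: [0.001, 0.905, 0.425, 0.0]
contact_force: [0.3, 0.7, 0.2]
gripper_width: 0.999
grasp_force: 0.0
```

Request:
{"op": "jog_arm", "data": {"motion": "100 0.52 -0.096 0 0 0 -0.35; 100 0.52 -0.096 0 0 0 -0.35; 100 0.52 -0.096 0 0 0 -0.35; 100 0.52 -0.096 0 0 0 -0.35; 100 0.52 -0.096 0 0 0 -0.35"}}

```text
time: 2.75
tool_pos: [0.3998, -0.1671, 0.3517]
tool_rot: [0.0, 0.763, 0.647, 0.0]
contact_force: [0.3, -0.9, -0.2]
gripper_width: 0.999
grasp_force: 0.0
```

Request:
{"op": "jog_arm", "data": {"motion": "100 0.344 0.061 0.02 0 0 -0.23; 100 0.344 0.061 0.02 0 0 -0.23; 100 0.344 0.061 0.02 0 0 -0.23; 100 0.344 0.061 0.02 0 0 -0.23; 100 0.344 0.061 0.02 0 0 -0.23"}}

```text
time: 3.38
tool_pos: [0.458, -0.0063, 0.3413]
tool_rot: [0.0, 0.643, 0.766, -0.0]
contact_force: [-0.6, -0.1, 0.6]
gripper_width: 1.001
grasp_force: 0.0
```

```bash
cat >> h.py <<'E'
def look():
    f=grab_frame('wrist')
    for t in('leg_top','leg','mouth','wing','shelf'):
        print(t,[(round(d['p'],2),np.round(d['at'],4).tolist()) for d in place_of('wrist',t)[:2]])
    return f
def fcloud(f):
    K=f['intrinsics'];z=f['range_z'];v,u=np.indices(z.shape)
    x=(u-K[0,2])/K[0,0];y=(v-K[1,2])/K[1,1];r=np.hypot(x,y)+1e-9;t=np.tan(np.minimum(r,1.5))/r
    p=np.stack([x*t*z,-y*t*z,-z],-1);T=f['world_from_camera'];return p@T[:3,:3].T+T[:3,3]
E
python3 - <<'E'
from h import *
f=look();save(f,'w1');print(f['intrinsics'].tolist(),f['world_from_camera'].round(3).tolist())
P=fcloud(f);ok=(f['range_z']>0)
near=ok&(np.hypot(P[...,0]-.484,P[...,1]+.007)<.08)
for lo,hi in((.235,.26),(.165,.185),(.148,.153)):
    q=P[near&(P[...,2]>lo)&(P[...,2]<hi)]
    if len(q): 
        print(lo,len(q),np.median(q,0).round(4),q.min(0).round(4),q.max(0).round(4))
        c,rad=cv2.minEnclosingCircle(q[:,:2].astype(np.float32)*1000);print(c,rad)
for c in ('wing','leg_top'):
    m=cut_out('wrist',c)[0]; v,u=np.nonzero(m['pixels']);print(c,m['p'],u.mean(),v.mean(),u.min(),u.max(),v.min(),v.max())
E
```

```text
leg_top [(0.83, [0.4846, -0.001, 0.2509])]
leg [(0.79, [0.488, -0.0052, 0.1924])]
mouth [(0.68, [0.4881, -0.0088, 0.1478])]
wing [(0.98, [0.4696, -0.0328, 0.163])]
shelf [(0.71, [0.4895, -0.0067, 0.1919]), (0.61, [0.6157, -0.0856, -0.0005])]
[[309.70691628693146, 0.0, 317.80107195361484], [0.0, 309.70691628693146, 198.63943673166224], [0.0, 0.0, 1.0]] [[0.985, -0.166, -0.055, 0.444], [0.175, 0.933, 0.316, 0.074], [-0.001, -0.32, 0.947, 0.485], [0.0, 0.0, 0.0, 1.0]]
0.235 1045 [ 0.4858 -0.0044  0.2478] [ 0.4713 -0.0211  0.2395] [0.5014 0.0092 0.2501]
(486.5941162109375, -5.962157249450684) 15.552721977233887
0.165 364 [ 0.472  -0.0294  0.1779] [ 0.46   -0.0519  0.165 ] [0.4956 0.0056 0.1844]
(477.9760437011719, -23.8738956451416) 31.22296905517578
0.148 538 [0.478  0.0027 0.1511] [ 0.4597 -0.049   0.1481] [0.5047 0.0151 0.153 ]
(477.829833984375, -18.242916107177734) 35.55544662475586
wing 0.83 333.21632653061226 183.23367346938775 312 360 156 220
leg_top 0.8 349.35133287764864 197.1825017088175 334 369 168 221
```

View pics/w1.png

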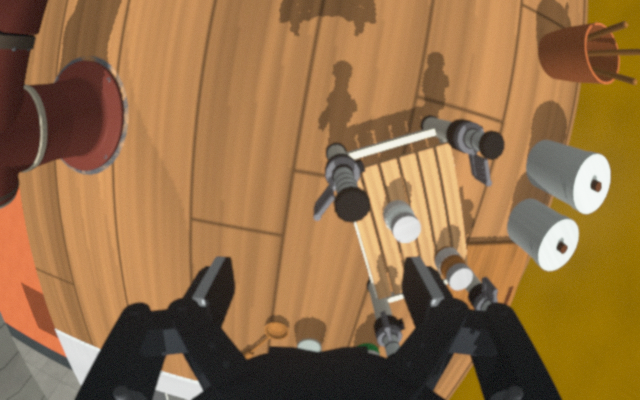

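```bash
python3 - <<'E'
from h import *
plan([((.486,-.006,.30),5),((.486,-.006,.199),5)])
f=grab_frame('scene');P=cloud(f);z=f['range_z']
m=(z>0)&(P[...,2]>.19)&(P[...,2]<.21)&(P[...,0]>.4)&(P[...,0]<.85)&(P[...,1]>-.4)&(P[...,1]<.2)
n,l,st,c=cv2.connectedComponentsWithStats(m.astype(np.uint8))
for i in range(1,n):
    if st[i,4]>8: q=P[l==i];print(st[i,4],((q.min(0)+q.max(0))/2).round(3),np.ptp(q,0).round(3))
E
```

```text
row [-0.0094  0.0554  0.0828] [0.0001 0.0001 0.0576]
row [-0.0094  0.0554  0.2848] [0.0001 0.0001 0.0576]
84 [ 0.609 -0.232  0.198] [0.03  0.027 0.015]
59 [ 0.492 -0.003  0.2  ] [0.018 0.02  0.019]
109 [ 0.751 -0.16   0.198] [0.027 0.031 0.013]
116 [0.629 0.072 0.197] [0.03  0.029 0.014]
```

Request:
{"op": "jog_arm", "data": {"motion": "100 -0.008 0.056 0.083 0 0 0.058; 100 -0.008 0.056 0.083 0 0 0.058; 100 -0.008 0.056 0.15 0 0 0.058; 100 -0.008 0.056 0.15 0 0 0.058; 100 -0.008 0.056 0.15 0 0 0.058"}}

```text
time: 4.45
tool_pos: [0.4866, -0.0047, 0.2682]
tool_rot: [0.001, 0.675, 0.738, 0.001]
contact_force: [0.7, 0.1, -0.1]
gripper_width: 0.998
grasp_force: 0.0
```

```bash
python3 - <<'E'
from h import *
f=look();save(f,'w2')
P=fcloud(f);ok=(f['range_z']>0)
near=ok&(np.hypot(P[...,0]-.4865,P[...,1]+.005)<.022)&(P[...,2]>.235)&(P[...,2]<.26)
q=P[near];print(len(q),((q.min(0)+q.max(0))/2).round(4),np.ptp(q,0).round(4),np.median(q[:,2]),cv2.minEnclosingCircle(q[:,:2].astype(np.float32)*1000))
print(state()['tool_pos'])
plan([((.4865,-.005,.199),5)])
E
```

```text
leg_top [(0.77, [0.4863, -0.0013, 0.2527])]
leg [(0.81, [0.4877, -0.0024, 0.1899])]
mouth [(0.83, [0.4897, -0.0088, 0.1461]), (0.24, [0.4729, -0.0371, 0.1615])]
wing [(0.59, [0.4708, -0.0333, 0.1655])]
shelf [(0.63, [0.6159, -0.0865, 0.0])]
1943 [ 0.487  -0.0063  0.2448] [0.0308 0.0309 0.0103] 0.24783636186873542 ((486.9266052246094, -6.295327186584473), 15.761987686157227)
[ 0.4865602  -0.00463886  0.26730087]
row [-0.0007 -0.0004  0.1366] [0.0009 0.0002 0.0005]
```

View pics/w2.png

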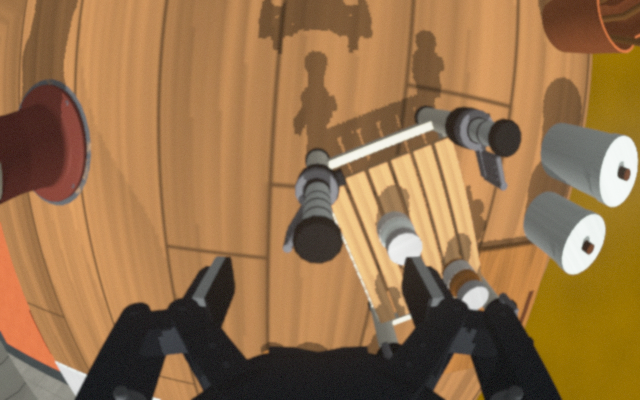

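Request:
{"op": "jog_arm", "data": {"motion": "100 0.002 0 0.07 0 0 0; 100 0.002 0 0.137 0 0 0; 100 0.002 0 0.137 0 0 0; 100 0.002 0 0.137 0 0 0; 100 0.002 0 0.137 0 0 0"}}

```text
time: 5.38
tool_pos: [0.4873, -0.0038, 0.2]
tool_rot: [0.001, 0.675, 0.738, 0.001]
contact_force: [-1.3, -0.0, 1.0]
gripper_width: 0.998
grasp_force: 0.0
```

Request:
{"op": "jog_arm", "data": {"motion": "10 0 0 0 0 0 0; 10 0 0 0 0 0 0; 10 0 0 0 0 0 0; 10 0 0 0 0 0 0; 10 0 0 0 0 0 0"}}

```text
time: 6.0
tool_pos: [0.4863, -0.0036, 0.1981]
tool_rot: [0.0, 0.675, 0.738, 0.0]
contact_force: [-0.5, -0.6, 1.9]
gripper_width: 0.296
grasp_force: 58.4
```

```bash
python3 - <<'E'
from h import *
f=grab_frame('wrist');save(f,'w3')
P=fcloud(f);near=(f['range_z']>0)&(np.hypot(P[...,0]-.4865,P[...,1]+.005)<.022)&(P[...,2]>.242)&(P[...,2]<.26)
q=P[near];print(len(q),((q.min(0)+q.max(0))/2).round(4),np.ptp(q,0).round(4),np.median(q[:,2]),cv2.minEnclosingCircle(q[:,:2].astype(np.float32)*1000))
g=grab_frame('scene');cv2.imwrite('pics/s3.png',np.hstack([cv2.resize(f['color'][140:340,220:420,::-1],(400,400)),cv2.resize(g['color'][100:300,260:460,::-1],(400,400))]))
P=cloud(g)
near=(g['range_z']>0)&(np.hypot(P[...,0]-.4865,P[...,1]+.005)<.02)&(P[...,2]>.242)&(P[...,2]<.25)
q=P[near];print(len(q),((q.min(0)+q.max(0))/2).round(4),np.median(q[:,2])) if len(q) else 0
print(state())
E
```

```text
4287 [ 0.4855 -0.0052  0.2506] [0.0369 0.0303 0.0172] 0.2479142123310478 ((486.279541015625, -1.9617022275924683), 20.442441940307617)
27 [0.4854 0.0005 0.2455] 0.24622000367601915
{'time': 6.1, 'joint_pos': array([-1.60609827e-01, -2.67043070e-01,  1.96400759e+00,  2.74286606e-05,
        1.44433193e+00, -2.48593539e-01]), 'joint_vel': array([ 0.00121941, -0.00013287, -0.00012393, -0.00058613, -0.00091083,
        0.00142835]), 'joint_efforts': array([-6.17272267e-02, -2.40234661e+01, -3.56769705e+01, -1.04759143e-03,
       -1.84162217e-01, -5.56403698e-03]), 'tool_pos': array([ 0.48625627, -0.00360095,  0.19810113]), 'tool_rot': array([1.16355811e-04, 6.75327025e-01, 7.37518398e-01, 9.26386770e-05]), 'contact_force': array([-1.44198994,  0.04344561,  2.827528  ]), 'ft_torque': array([ 0.0416245 ,  0.15832684, -0.02611835]), 'grasp_force': 58.374862940981984, 'gripper_width': 0.297635098605181}
```

View pics/s3.png

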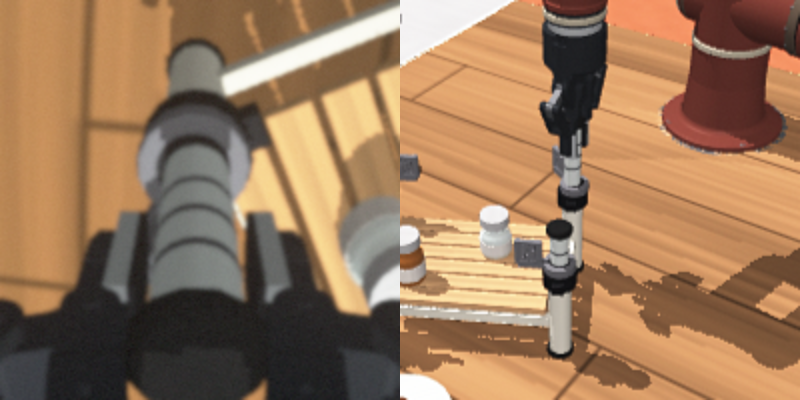

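Request:
{"op": "jog_arm", "data": {"motion": "60 0 0 0 0 0 0; 60 0 0 0 0 0 0; 60 -0.005 0 0.003 0 0 0; 60 -0.005 0 0.003 0 0 0; 60 -0.005 0 0.003 0 0 0"}}

```text
time: 6.72
tool_pos: [0.4864, -0.0061, 0.1962]
tool_rot: [-0.0, 0.675, 0.737, -0.0]
contact_force: [0.4, -0.1, 1.2]
gripper_width: 0.6
grasp_force: 0.0
```

Request:
{"op": "jog_arm", "data": {"motion": "5 -0.005 0 0 0 0 0; 5 0 0 0 0 0 0; 5 0 0 0 0 0 0; 5 0 0 0 0 0 0; 5 0 0 0 0 0 0"}}

```text
time: 7.35
tool_pos: [0.4866, -0.0081, 0.1966]
tool_rot: [0.002, 0.676, 0.737, -0.002]
contact_force: [1.4, -7.9, 0.4]
gripper_width: 0.296
grasp_force: 56.1
```

Request:
{"op": "jog_arm", "data": {"motion": "60 0 0 0 0 0 0; 60 0 0 0 0 0 0; 60 0 0 0 0 0 0; 60 0 0 0 0 0 0; 60 0 0 0 0 0 0"}}

```text
time: 7.98
tool_pos: [0.4864, -0.006, 0.1963]
tool_rot: [-0.0, 0.675, 0.738, 0.0]
contact_force: [0.7, -0.8, 0.1]
gripper_width: 0.602
grasp_force: 0.0
```

Request:
{"op": "jog_arm", "data": {"motion": "5 0 0 0 0 0 0; 5 0 0 0 0 0 0; 5 0 0 0 0 0 0; 5 0 0 0 0 0 0; 5 0 0 0 0 0 0"}}

```text
time: 8.6
tool_pos: [0.4865, -0.006, 0.1965]
tool_rot: [0.0, 0.675, 0.738, 0.0]
contact_force: [-1.1, 0.6, 1.2]
gripper_width: 0.299
grasp_force: 58.6
```

Request:
{"op": "jog_arm", "data": {"motion": "5 0 0 0.02 0 0 0; 5 0 0 0.042 0 0 0; 5 0 0 0.065 0 0 0; 5 0 0 0.09 0 0 0; 5 0 0 0.09 0 0 0"}}

```text
time: 9.22
tool_pos: [0.4866, -0.0061, 0.1519]
tool_rot: [0.0, 0.675, 0.738, 0.0]
contact_force: [-3.6, 2.0, 7.3]
gripper_width: 0.296
grasp_force: 58.7
```

```bash
cat >> h.py <<'E'
def cap(n):
    f=grab_frame('wrist');P=fcloud(f)
    near=(f['range_z']>0)&(np.hypot(P[...,0]-.4865,P[...,1]+.006)<.010)&(P[...,2]>.18)&(P[...,2]<.23)
    q=P[near];print('captop',len(q),np.percentile(q[:,2],[50,80,95]).round(4))
    cv2.imwrite('pics/'+n+'.png',cv2.resize(f['color'][100:300,200:440,::-1],(720,600)))
    g=grab_frame('scene')
    for c in('wrist','scene'):
        for t in('leg_top','leg','wing'): print(c,t,[(round(d['p'],2),np.round(d['at'],4).tolist()) for d in place_of(c,t)[:2]])
    s=state();print({k:np.round(s[k],3) for k in('time','tool_pos','tool_rot','contact_force','ft_torque','gripper_width','grasp_force','joint_pos')})
    return f,g
E
python3 - <<'E'
from h import *
cap('w4')
E
```

```text
captop 1709 [0.2036 0.2042 0.2277]
wrist leg_top [(0.9, [0.4863, -0.0027, 0.2083]), (0.74, [0.6159, -0.0822, 0.0004])]
wrist leg [(0.67, [0.4906, -0.0042, 0.1448]), (0.44, [0.6899, -0.1218, 0.0746])]
wrist wing []
scene leg_top [(0.37, [0.4824, -0.0092, 0.2021])]
scene leg [(0.61, [0.4855, -0.0042, 0.1504])]
scene wing [(0.65, [0.4681, -0.0343, 0.1611])]
{'time': np.float64(9.625), 'tool_pos': array([ 0.487, -0.006,  0.153]), 'tool_rot': array([0.   , 0.675, 0.738, 0.   ]), 'contact_force': array([-4.088,  0.859,  7.734]), 'ft_torque': array([ 0.026,  0.544, -0.019]), 'gripper_width': np.float64(0.291), 'grasp_force': np.float64(58.753), 'joint_pos': array([-0.166, -0.226,  2.008, -0.   ,  1.359, -0.254])}
```

View pics/w4.png

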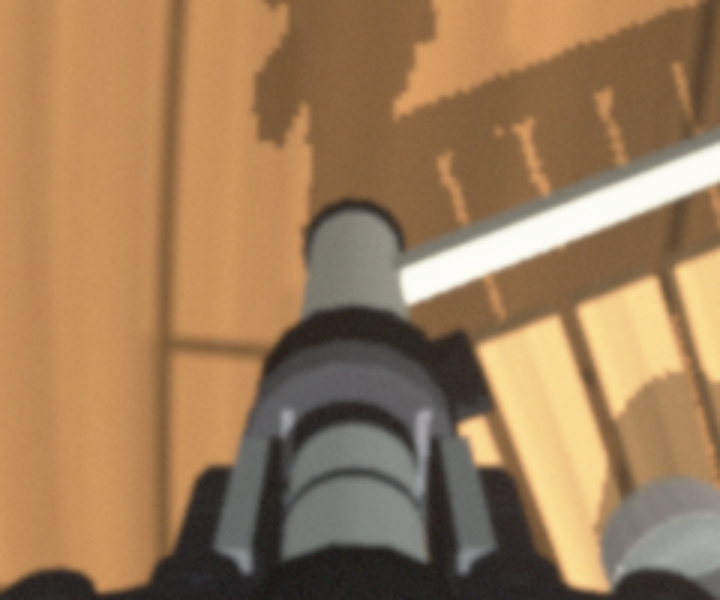

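Request:
{"op": "jog_arm", "data": {"motion": "5 0 0 0.001 0 0 -0.08; 5 0 0 0.001 0 0 -0.16; 5 0 0 0.001 0 0 -0.24; 5 0 0 0.001 0 0 -0.32; 5 0 0 0.001 0 0 -0.4"}}

```text
time: 10.25
tool_pos: [0.4866, -0.0055, 0.1523]
tool_rot: [-0.0, 0.426, 0.905, 0.001]
contact_force: [-4.2, 1.5, 8.4]
gripper_width: 0.296
grasp_force: 65.7
```

```bash
python3 - <<'E'
from h import *
cap('w5')
E
```

```text
captop 1677 [0.2041 0.2046 0.2276]
wrist leg_top [(0.65, [0.4849, -0.0028, 0.2051])]
wrist leg [(0.68, [0.4894, -0.0076, 0.1483])]
wrist wing []
scene leg_top []
scene leg [(0.57, [0.6698, 0.3772, -0.002])]
scene wing [(0.72, [0.483, -0.0404, 0.159])]
{'time': np.float64(10.65), 'tool_pos': array([ 0.487, -0.006,  0.152]), 'tool_rot': array([-0.   ,  0.427,  0.904,  0.001]), 'contact_force': array([-3.648,  1.255,  7.777]), 'ft_torque': array([ 0.543,  0.567, -0.074]), 'gripper_width': np.float64(0.294), 'grasp_force': np.float64(65.25), 'joint_pos': array([-1.650e-01, -2.250e-01,  2.008e+00,  1.000e-03,  1.359e+00,
       -8.540e-01])}
```

Request:
{"op": "jog_arm", "data": {"motion": "5 0 0 0 0 0 -0.08; 5 0 0 0 0 0 -0.16; 5 0 0 0 0 0 -0.24; 5 0 0 0 0 0 -0.32; 5 0 0 0 0 0 -0.38"}}

```text
time: 11.28
tool_pos: [0.4863, -0.0053, 0.1522]
tool_rot: [-0.0, 0.154, 0.988, 0.001]
contact_force: [-5.1, 2.8, 8.2]
gripper_width: 0.294
grasp_force: 71.1
```

```bash
python3 - <<'E'
from h import *
f,g=cap('w6')
P=cloud(g);m=(g['range_z']>0)&(np.hypot(P[...,0]-.4865,P[...,1]+.006)<.058)&(P[...,2]>.155)&(P[...,2]<.18)
q=P[m]-[.4865,-.006,0];r=np.hypot(q[:,0],q[:,1]);q=q[r>.035];a=np.degrees(np.arctan2(q[:,1],q[:,0]))%360
print(len(a),np.percentile(a,[5,25,50,75,95]) if len(a) else '')
E
```

```text
captop 1614 [0.2041 0.2045 0.2055]
wrist leg_top [(0.85, [0.4852, -0.0047, 0.2069])]
wrist leg [(0.64, [0.4909, -0.0077, 0.1463])]
wrist wing []
scene leg_top [(0.6, [0.4803, -0.0076, 0.2008]), (0.6, [0.5019, -0.0358, 0.1584])]
scene leg []
scene wing [(0.78, [0.4988, -0.0336, 0.1578])]
{'time': np.float64(11.675), 'tool_pos': array([ 0.486, -0.005,  0.152]), 'tool_rot': array([-0.   ,  0.156,  0.988,  0.001]), 'contact_force': array([-3.342,  2.747,  8.393]), 'ft_torque': array([ 0.554,  0.737, -0.095]), 'gripper_width': np.float64(0.291), 'grasp_force': np.float64(68.709), 'joint_pos': array([-1.650e-01, -2.250e-01,  2.008e+00,  2.000e-03,  1.359e+00,
       -1.423e+00])}
49 [296.61298066 300.61407422 301.93773381 303.19958936 305.03210117]
```

Request:
{"op": "jog_arm", "data": {"motion": "5 0 0 0 0 0 -0.02; 5 0 0 0 0 0 -0.04; 5 0 0 0 0 0 -0.06; 5 0 0 0 0 0 -0.06; 5 0 0 0 0 0 -0.06"}}

```text
time: 12.3
tool_pos: [0.4856, -0.0057, 0.1521]
tool_rot: [-0.002, 0.112, 0.994, 0.0]
contact_force: [-5.2, 2.2, 10.4]
gripper_width: 0.294
grasp_force: 75.6
```

```bash
cat >> h.py <<'E'
def wingang():
    f,g=cap('wx')
    P=cloud(g);m=(g['range_z']>0)&(np.hypot(P[...,0]-.4865,P[...,1]+.006)<.058)&(P[...,2]>.155)&(P[...,2]<.18)
    q=P[m]-[.4865,-.006,0];r=np.hypot(q[:,0],q[:,1]);q=q[r>.035];a=np.degrees(np.arctan2(q[:,1],q[:,0]))%360
    print(len(a),np.percentile(a,[5,25,50,75,95]) if len(a) else '')
    q=state()['tool_rot'];x=rot(q).as_matrix()[:,1];print('psi',np.degrees(np.arctan2(x[1],x[0])))
    cv2.imwrite('pics/s_%d.png'%(1000*state()['time']),cv2.resize(g['color'][110:250,300:460,::-1],(640,560),interpolation=cv2.INTER_CUBIC))
E
python3 -c "
from h import *
wingang()"; ls pics
```

```text
captop 1553 [0.2039 0.2044 0.2049]
wrist leg_top [(0.75, [0.4856, -0.0063, 0.2052])]
wrist leg [(0.7, [0.6699, 0.3861, 0.0012]), (0.6, [0.4879, -0.0087, 0.1475])]
wrist wing []
scene leg_top [(0.61, [0.4988, -0.0329, 0.1605]), (0.6, [0.4845, -0.0078, 0.2029])]
scene leg [(0.39, [0.4851, -0.0026, 0.1484])]
scene wing [(0.68, [0.5006, -0.0335, 0.1603])]
{'time': np.float64(12.7), 'tool_pos': array([ 0.486, -0.006,  0.152]), 'tool_rot': array([-0.001,  0.112,  0.994,  0.   ]), 'contact_force': array([-5.652,  2.308, 10.613]), 'ft_torque': array([ 0.334,  1.515, -0.411]), 'gripper_width': np.float64(0.293), 'grasp_force': np.float64(75.559), 'joint_pos': array([-1.650e-01, -2.250e-01,  2.008e+00,  1.000e-03,  1.362e+00,
       -1.512e+00])}
47 [297.82730985 301.2554996  302.24565772 303.34601888 305.91662161]
psi 77.16791280523418
both.png
s3.png
s_12700.png
scene0.png
top0.png
w1.png
w2.png
w3.png
w4.png
w5.png
w6.png
wx.png
```

View pics/s_12700.png

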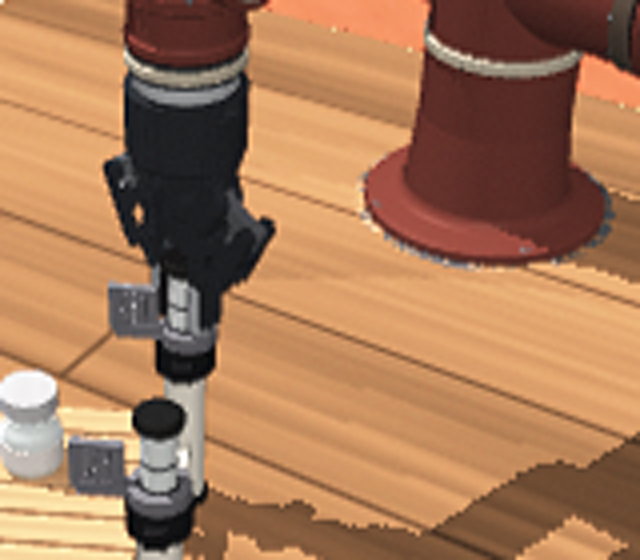

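```bash
python3 - <<'E'
from h import *
g=grab_frame('scene');P=cloud(g)
for c in((.4865,-.006),(.629,.072)):
    d=P[...,:2]-c;r=np.hypot(d[...,0],d[...,1])
    m=(g['range_z']>0)&(r<.056)&(r>.030)&(P[...,2]>.155)&(P[...,2]<.18)
    q=d[m];q=q[q[:,1]<0];a=np.degrees(np.arctan2(q[:,1],q[:,0]))%360
    vx,vy,_,_=cv2.fitLine(q.astype(np.float32),cv2.DIST_HUBER,0,.01,.01).ravel()
    print(len(q),np.median(a),np.degrees(np.arctan2(vy,vx))%180+180)
E
```

```text
65 302.18129527686534 299.10858
93 299.1695444266072 298.92148
```

```bash
python3 -c "
from h import *
print(job_done())"
```

```text
the job is handed in; nothing more can be done
None
```

I handed the job in with the leg still gripped at about 75 N. The middle ring was about 1 mm above the mouth and the lever home, its wing parallel to the locked neighbour's (299.1° against 298.9°). `job_done()` gave no verdict.

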